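# Sweep used tubes into the collecting frame

### The job

With the tips of the shut fingers, gently sweep the three short blood tubes that lie before the open front of the low steel collecting frame along the worktop into it, until every tube lies wholly inside with no end sticking out of the front. Only push them: do not pinch, press down on, pick up or carry a tube. Leave the longer conical tube, the two dropper bottles, the beaker and the culture dish where they stand.

Things in the scene. Friction and masses are not known exactly. Their poses are not given: they have to be found in the camera images.
- frame: three-sided collecting frame: a low U-shaped fence of bare sheet steel screwed to the worktop, with no floor and no front. Origin on the worktop; x axis from its open front to its back wall, y across, z up. Inside: x = -80 mm (front edge of the side walls) to +70 mm (back wall), y = -100 to +100 mm; walls 3 mm thick, 32 mm high. Outside, 2 mm thick screw flanges: behind to x = +97 mm, at the front sides to y = +-120 mm.
- tube_a: used white blood tube, red-capped, lying on its side on the worktop before the frame's open front, 95 mm long, about 15 mm thick and high, 10 to 20 g; it slides and does not roll when pushed on its side, near the middle. Origin at mid-length on the underside; y axis along the tube, z up.
- tube_a_end1 (a point): the +y end of tube_a, on its axis, 7.5 mm above the underside
- tube_a_end2 (a point): the -y end of tube_a, on its axis, 7.5 mm above the underside
- tube_b: used white blood tube, red-capped, lying on its side on the worktop before the frame's open front, 95 mm long, about 15 mm thick and high, 10 to 20 g; it slides and does not roll when pushed on its side, near the middle. Origin at mid-length on the underside; y axis along the tube, z up.
- tube_b_end1 (a point): the +y end of tube_b, on its axis, 7.5 mm above the underside
- tube_b_end2 (a point): the -y end of tube_b, on its axis, 7.5 mm above the underside
- tube_c: used white blood tube, violet-capped, lying on its side on the worktop before the frame's open front, 78 mm long, about 15 mm thick and high, 10 to 20 g; it slides and does not roll when pushed on its side, near the middle. Origin at mid-length on the underside; y axis along the tube, z up.
- tube_c_end1 (a point): the +y end of tube_c, on its axis, 7.5 mm above the underside
- tube_c_end2 (a point): the -y end of tube_c, on its axis, 7.5 mm above the underside
- dropper_dark: small dark glass dropper bottle, upright, 33 mm wide, 72 mm high, origin under its centre; beside the frame's mouth, stays
- dropper_pale: small white dropper bottle, upright, 33 mm wide, 72 mm high, origin under its centre; beside the frame's mouth, stays
- beaker: small clear beaker, 58 mm wide, 70 mm high, origin under its centre; stays
- long_tube: the longer conical tube, 118 mm long, 19 mm thick, lying to the far side of the others and along the sweep; not for the frame, stays. Origin at mid-length on the underside, y axis along it
- dish: flat round culture dish with lid, 89 mm wide, 16 mm high, origin under its centre; stays
Things that resemble listed ones, but are neither listed nor needed, are in the scene too. What is shaped like the tube_c but black, brown or pink is not meant.

How it is judged (in metres and radians):
At the end, for the whole second after the job is handed in: Both ends of all three short tubes lie inside the frame's walls and stick out of its open front by no more than 3 mm, at rest and lying flat (ends below 30 mm); the five other loose things are within 15 mm of where they stood (x of tube_a_end1 in the frame of frame between -0.083 and 0.075 m and y of tube_a_end1 in the frame of frame between -0.105 and 0.105 m and height (world z) of each of tube_a_end1, tube_a_end2, tube_b_end1, tube_b_end2, tube_c_end1, tube_c_end2 below 0.03 m and x of tube_a_end2 in the frame of frame between -0.083 and 0.075 m and y of tube_a_end2 in the frame of frame between -0.105 and 0.105 m and linear speed of each of tube_a, tube_b, tube_c below 0.02 m/s and x of tube_b_end1 in the frame of frame between -0.083 and 0.075 m and y of tube_b_end1 in the frame of frame between -0.105 and 0.105 m and x of tube_b_end2 in the frame of frame between -0.083 and 0.075 m and y of tube_b_end2 in the frame of frame between -0.105 and 0.105 m and x of tube_c_end1 in the frame of frame between -0.083 and 0.075 m and y of tube_c_end1 in the frame of frame between -0.105 and 0.105 m and x of tube_c_end2 in the frame of frame between -0.083 and 0.075 m and y of tube_c_end2 in the frame of frame between -0.105 and 0.105 m and distance of each of dropper_dark, dropper_pale, beaker, long_tube, dish from where it was at the start of the episode below 0.015 m); the robot touches nothing.
It fails at once if a tube is lifted: an end's axis goes above 40 mm or its underside above 32 mm (height (world z) of any of tube_a_end1, tube_a_end2, tube_b_end1, tube_b_end2, tube_c_end1, tube_c_end2 above 0.04 m or height (world z) of any of tube_a, tube_b, tube_c above 0.032 m).
It fails at once if a tube is pinched or pressed: more than 15 N between the fingers and a tube (contact force between the fingers and tube_a above 15 N or contact force between the fingers and tube_b above 15 N or contact force between the fingers and tube_c above 15 N).
It fails at once if one of the five bystanders is moved more than 15 mm or tipped (distance of any of dropper_dark, dropper_pale, beaker, long_tube, dish from where it was at the start of the episode above 0.015 m or angle between any of dropper_dark, dropper_pale, beaker, long_tube, dish's own z axis and vertical above 0.4 rad).
It also fails if it takes over 58 s, if anything falls off the work surface, if the arm or the gripper's body presses on something with over 40 N, if the wrist force passes 120 N, or if a joint passes its speed limit or range.

### The arm

A 6-joint arm with a two-finger parallel gripper is mounted at the origin on a cart in front of the work surface, level with it; the furniture and walls round the work are solid. World frame = base frame: x ahead of the robot, y to its left, z up, the work surface at z = 0. Lengths are in mm, angles in rad, forces in N, time in s.
With the tool pointing down it reaches from about 275 to 750 mm from the base axis. Payload 10.2 kg.
Tool frame: the origin (TCP) lies between the finger pads; the fingertips stand 22 mm ahead of it and the grasp point (between the pads) lies 3 mm ahead of it (ctrl.nose_length is the distance from the TCP to the fingertips, in mm); z points along the fingers, y is the line along which they close (so a half turn about z gives the same grasp; the last joint's range is limited). The gripper opens to 85 mm and grips with 20 to 120 N. Pads are 22 mm wide; open, the fingers measure 114 mm over their backs; the gripper's body (76 mm by 85 mm) begins 54 mm behind the grasp point. The pads swing forward as they close: fully open they stand 13 mm farther back than shut.
Start: joints at [1.117, 0.313, 1.498, -0, 1.331, -0.223], TCP at [120.11, 511.082, 253.294] pointing down, gripper open.
Joint ranges: [-2.94, 2.94], [-0.97, 2.17], [0.19, 2.56], [-1.23, 4.37], [0.02, 3.11], [-2.88, 2.88]. Speed limits (rad/s): [2.39, 2.39, 3.01, 3.14, 3.14, 3.14].

### API

Orientations are given as a unit quaternion [w, x, y, z].
In Python, from rig import sense, imaging, ctrl gives the robot as it stands. The module is installed in compiled form; this text tells all that it offers.
- The arm moves only by the tool apply_moves, never from a script. Its argument "commands" is a list of rows, each a list of 5 numbers: the gripper command: -1 is fully open, 1 is shut, values between are in proportion, then the shift along the tool's x, y, z in mm, then the turn about the tool's z in degrees. A call has 1 to 20 rows; each row shifts and turns the commanded pose from where the row before left it, along the tool's axes as they then stand; what a row does not reach is not made up. A row lasts 1/8 s, in which the tool goes at most 62.5 mm and 10.7 degrees, less where a joint would pass 70% of its speed; a pose out of reach is approached as far as the arm can. A call is refused whole if a number of a shift passes 62.5 or a number of a turn 10.7, either way. A call with a gripper value outside its range is refused whole. The fingers move at their own pace and stop on an object; "newtons" is the grip in N (left out, the last holds). Time passes only in rows, so rows that do not move let the fingers close. It gives the time, the measured TCP pose, the force, the opening and the grip force at its end, in the units of the state.
- sense(): the state, without advancing time (a new reading comes with each control period).
- imaging.capture(name): name is "scene" or "top" or "wrist"; returns the picture (384x512x3 uint8, blue, green, red); there is no depth.
- imaging.calibration(name): a dict with "camera_matrix" (3x3 intrinsics, pixels), "k1" (the pictures are not rectified: a ray, as slopes to the right and down, at radius r is drawn at 1 + k1 r^2 times it, then the intrinsics apply), "world_to_cam" (4x4, takes a point from world to camera coordinates). Camera axes: x right, y up, looking along -z (the intrinsics and any distortion apply to the point x, -y, -z); pixel columns grow to the right and rows downward; lengths in mm; the calibration is good to about 2 mm. A picture is of the moment at which its call begins: read the wrist's pose just before it. calibration takes no time and is no camera call; for the wrist camera it gives the pose at the moment of the call.
- ctrl.finish_job(): hands the job in; it is judged then, once.
The state is a dict: "time_s": time; "joints": joint angles; "dq": joint speeds; "tau": joint torques, N m; "eef_pos": TCP position; "ee_rot": TCP orientation; "force": force on the tool from outside, world axes, zero at the start; "wrist_torque": the same for the moment, N m; "grip_width": opening from 0.0 (shut) to 1.0 (fully open); "grip_force": force on a finger pad.
Only numpy, scipy, OpenCV 4.12 (cv2) and the standard library are available. Lean on these libraries where they do the work, as an engineer would, in place of code of your own. Each camera call takes 0.05 s, during which the arm holds its last target. There are 200 camera calls.

## Working session

There is one attempt and no reset: what is moved stays moved. The work goes in short steps, Python scripts to look and compute and a tool call to move; the robot and the scene stay as the last step left them, time stands still between calls to the robot, and variables do not carry over. Pictures are saved under pics/ and viewed, at most 10 in all, crops included, and the job is handed in when it is done.

Besides the shell and the picture viewer there is one more tool, called after ">>>" as name(argument=value, ...) on one line, values as JSON. apply_moves: Moves the arm, as the interface text tells. Its arguments: {"type":"object","properties":{"commands":{"type":"array","items":{"type":"array","items":{"type":"number"}}},"newtons":{"type":"number"}},"required":["commands"]}

```bash
mkdir -p pics
cat > h.py <<'E'
import numpy as np, cv2
from rig import sense, imaging, ctrl
def ray(cal,u,v):
    K=np.array(cal["camera_matrix"]);M=np.array(cal["world_to_cam"])
    d=np.array([(u-K[0,2])/K[0,0],(v-K[1,2])/K[1,1]]);s=d.copy()
    for _ in range(20): s=d/(1+cal["k1"]*(s@s))
    R=M[:3,:3];return -R.T@M[:3,3],R.T@np.array([s[0],-s[1],-1])
def onplane(cal,u,v,z):
    c,d=ray(cal,u,v);return (c+d*(z-c[2])/d[2])[:2]
def proj(cal,p):
    K=np.array(cal["camera_matrix"]);M=np.array(cal["world_to_cam"])
    q=M[:3,:3]@np.array(p)+M[:3,3];s=np.array([q[0],-q[1]])/-q[2]
    s=s*(1+cal["k1"]*(s@s));return K[0,0]*s[0]+K[0,2],K[1,1]*s[1]+K[1,2]
E
python3 - <<'E'
from h import *
a=imaging.capture("top");b=imaging.capture("scene")
cv2.imwrite("pics/top0.png",a);cv2.imwrite("pics/scene0.png",b)
cv2.imwrite("pics/top0v.png",cv2.resize(a,(800,600)));cv2.imwrite("pics/scene0v.png",cv2.resize(b,(800,600)))
for n in("top","scene"):
    c=imaging.calibration(n);print(n,ray(c,256,192)[0].round(),[onplane(c,u,v,0).round() for u,v in((0,0),(511,0),(0,383),(511,383))])
print(sense())
E
```

```text
top [ 348.  -26. 1146.] [array([1240.,  936.]), array([ 1247., -1001.]), array([-126.,  798.]), array([-117., -873.])]
scene [ 205. -598.  708.] [array([ -60., 2085.]), array([2576.,  678.]), array([-118., -202.]), array([ 707., -646.])]
{'time_s': 0.1, 'joints': array([ 1.11656496e+00,  3.13404756e-01,  1.49837583e+00, -1.98360141e-05,
        1.33098860e+00, -2.23374568e-01]), 'dq': array([ 0.00044474, -0.00155134, -0.00294579,  0.0002199 , -0.00369674,
        0.00224974]), 'tau': array([ 2.00119728e-03, -4.12898433e+01, -2.60144091e+01, -2.30106352e-04,
        3.02287772e-03, -1.04635643e-05]), 'eef_pos': array([120.03586579, 510.87965411, 252.78126399]), 'ee_rot': array([-1.86430638e-04,  1.15169881e-01,  9.93345636e-01, -5.58028574e-04]), 'force': array([-0.28019767, -0.42927601, -0.18972725]), 'wrist_torque': array([ 0.00753177,  0.01526393, -0.02415956]), 'grip_force': 0.0, 'grip_width': 1.0013555427449499}
```

View pics/top0v.png

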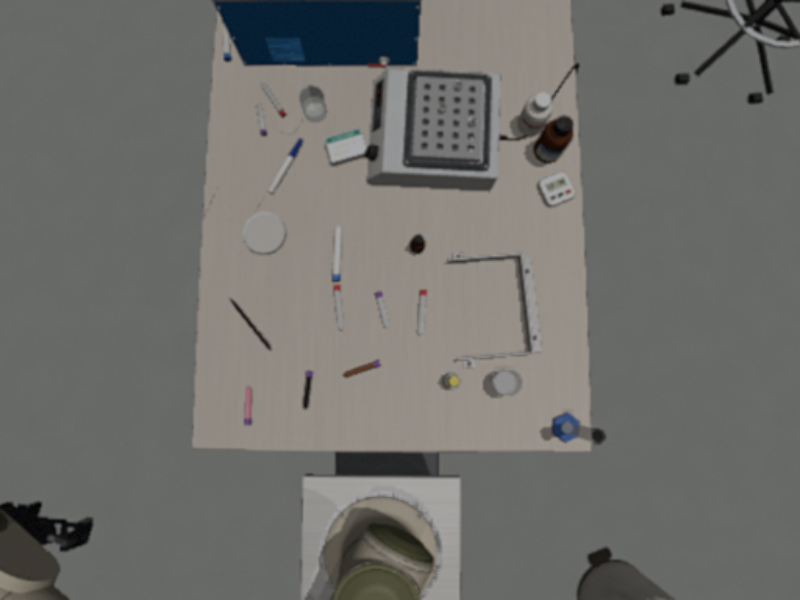

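View pics/scene0v.png

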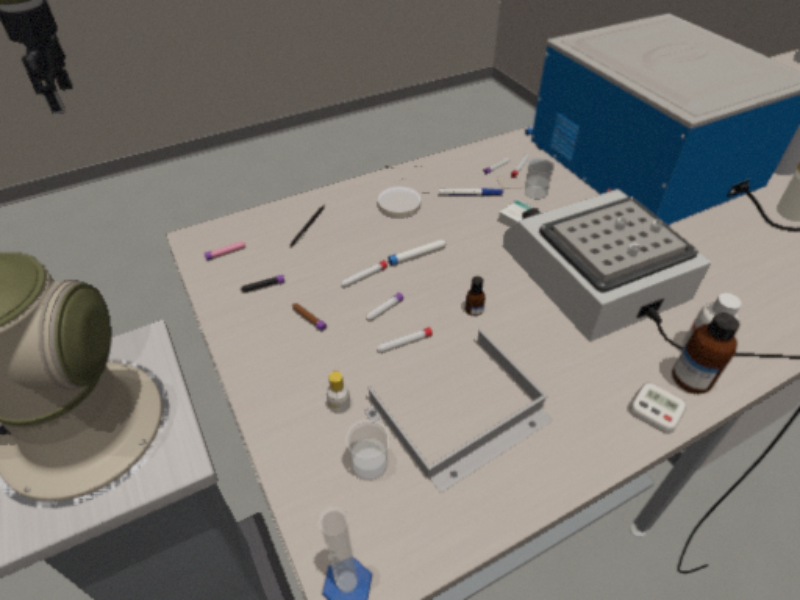

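The top view (800 px scale) shows the frame at (495,305), opening to the left (+y). Before it lie red-capped tubes at (422,312) and (338,307), and a violet-capped tube at (382,310). The long blue-capped tube at (337,253) lies almost end-on with the left red-capped one. Look-alikes are black (307,389), brown (362,369) and pink (248,405), plus red and violet ones far off at (273,100) and (262,120). The three white tubes in front of the opening fit the description, so I'll measure them and enlarge a crop.

Run:
```python
from h import *
a=cv2.imread("pics/top0.png");c=imaging.calibration("top");cs=imaging.calibration("scene")
s=.64
print("nose",ctrl.nose_length)
for n,z,(u,v) in [("fr_mouthL",32,(449,260)),("fr_mouthR",32,(456,359)),("fr_backL",32,(521,255)),("fr_backR",32,(529,354)),("red1 cap",7,(423,291)),("red1 end",7,(421,334)),("vio cap",7,(379,293)),("vio end",7,(386,328)),("red2 cap",7,(337,287)),("red2 end",7,(340,329)),("long lo",9,(337,281)),("long hi",9,(338,227)),("dark",60,(418,241)),("pale",70,(453,381)),("beaker",70,(505,382)),("dish",8,(265,232))]:
    print(n,onplane(c,u*s,v*s,z).round())
cv2.imwrite("pics/crop0.png",cv2.resize(a[120:260,190:360],None,fx=4.25,fy=4.25,interpolation=cv2.INTER_CUBIC))
b=cv2.imread("pics/scene0.png")
# two-view height of the red caps
hv={k:cv2.cvtColor(i,cv2.COLOR_BGR2HSV) for k,i in(("t",a),("s",b))}
for k,(x0,x1,y0,y1) in(("t",(190,360,120,260)),("s",(200,300,140,240))):
    for nm,lo,hi in(("red",(170,90,50),(180,255,255)),("red0",(0,150,60),(6,255,255)),("vio",(125,60,40),(160,255,255))):
        m=np.zeros(a.shape[:2],np.uint8);m[y0:y1,x0:x1]=cv2.inRange(hv[k],lo,hi)[y0:y1,x0:x1]
        n,_,st,ce=cv2.connectedComponentsWithStats(m)
        print(k,nm,[(st[i,4],ce[i].round(1).tolist()) for i in range(1,n) if st[i,4]>5])
```

```text
nose 22.0
fr_mouthL [ 586. -136.]
fr_mouthR [ 385. -149.]
fr_backL [ 597. -284.]
fr_backR [ 395. -296.]
red1 cap [525. -84.]
red1 end [436. -80.]
vio cap [521.   7.]
vio end [448.  -8.]
red2 cap [533.  94.]
red2 end [446.  86.]
long lo [545.  94.]
long hi [660.  94.]
dark [618. -72.]
pale [ 341. -139.]
beaker [ 340. -239.]
dish [650. 248.]
t red [(np.int32(6), [270.5, 187.0])]
t red0 []
t vio [(np.int32(10), [241.8, 188.0]), (np.int32(12), [240.5, 232.5]), (np.int32(14), [197.5, 239.3])]
s red [(np.int32(6), [245.0, 168.5]), (np.int32(12), [273.5, 212.2])]
s red0 []
s vio [(np.int32(17), [255.4, 189.8]), (np.int32(28), [204.9, 207.8])]
```

View pics/crop0.png

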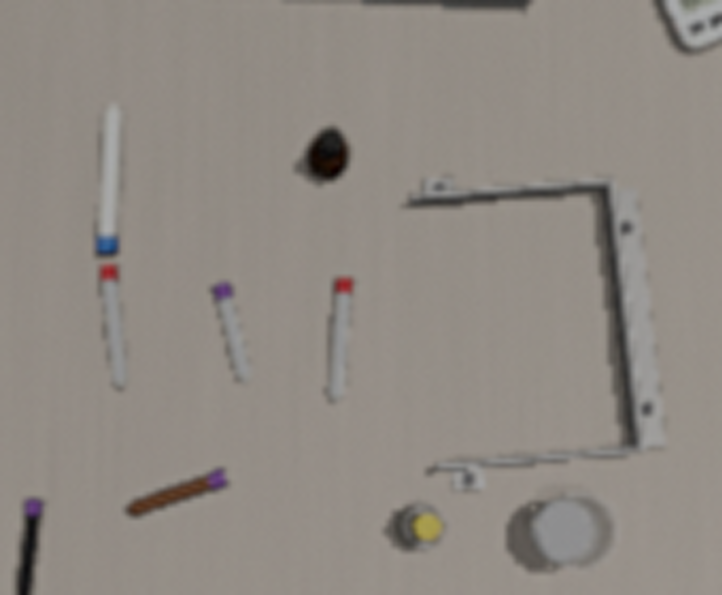

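The crop confirms the choice: two red-capped tubes and one violet-capped tube, all white, lying before the mouth. The black and brown ones are decoys. Next I'll shut the fingers, align with the frame's axis and look with the wrist camera.

>>> apply_moves(commands=[[1,0,0,0,10.4],[1,0,0,0,10.4],[1,0,0,0,10.4],[1,0,0,0,10.4],[1,0,0,0,10.4],[1,0,0,0,10.4],[1,0,0,0,10.4],[1,-40,34,0,0],[1,-40,34,0,0],[1,-40,34,0,0],[1,-40,34,0,0],[1,-40,34,0,0],[1,-40,34,0,0],[1,-40,34,0,0],[1,-40,34,0,0],[1,-40,34,0,0],[1,-40,34,0,0],[1,0,0,0,0],[1,0,0,0,0]], newtons=30)

```text
time_s: 2.48
eef_pos: [486.6, 135.9, 253.0]
ee_rot: [-0.0, 0.682, 0.731, -0.0]
force: [-0.4, -0.5, 0.2]
grip_width: -0.002
grip_force: 0.0
```

Run:
```python
from h import *
s=sense();print(s["eef_pos"],s["ee_rot"],s["joints"],s["grip_width"],s["force"],s["time_s"])
c=imaging.calibration("wrist");a=imaging.capture("wrist");np.save("w1.npy",c,allow_pickle=True)
cv2.imwrite("pics/w1.png",a);cv2.imwrite("pics/w1v.png",cv2.resize(a,(800,600)))
print(ray(c,256,192)[0],[onplane(c,u,v,0).round() for u,v in((0,0),(511,0),(0,383),(511,383))])
```

```text
[486.59519921 135.8570529  252.95563755] [-4.36552601e-04  6.82186847e-01  7.31177699e-01 -2.96045695e-04] [ 3.98823125e-02  2.70006944e-01  1.55588625e+00  2.10896155e-04
  1.31673446e+00 -2.94682003e-02] -0.0020436384265388923 [-0.41229735 -0.47391565  0.19476984] 2.475
[480.96603941 216.16288131 372.46314979] [array([178., 304.]), array([761., 344.]), array([  48., -302.]), array([ 969., -236.])]
```

View pics/w1v.png

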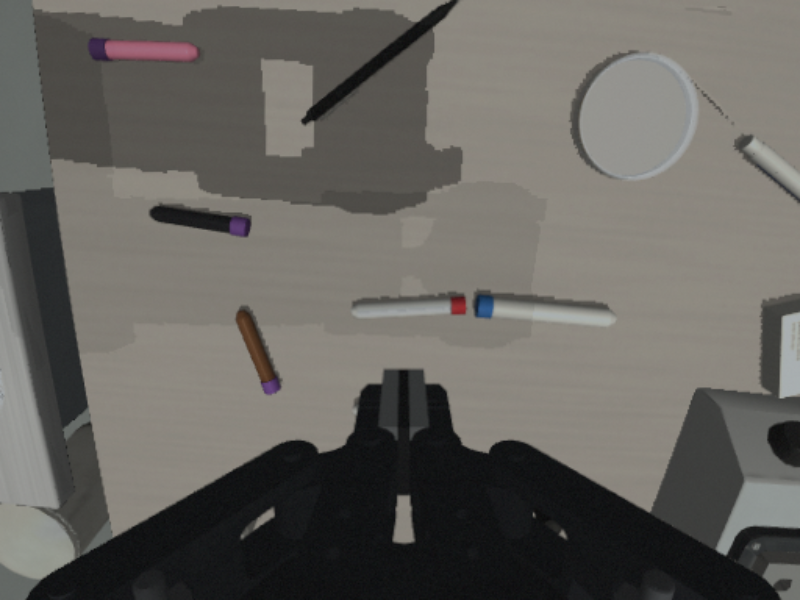

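The wrist view shows the far red-capped tube at (352..467, 308) with the long tube's blue cap beginning at (476,306), so the gap is small. I'll move forward to see the other two tubes and the frame's mouth.

>>> apply_moves(commands=[[1,-48,0,0,0],[1,-48,0,0,0],[1,-48,0,0,0],[1,-48,0,0,0],[1,-48,0,0,0],[1,0,0,0,0],[1,0,0,0,0]])

```text
time_s: 3.4
eef_pos: [503.5, -102.5, 253.4]
ee_rot: [-0.0, 0.682, 0.732, 0.0]
force: [-0.1, -0.2, 0.1]
grip_width: -0.0
grip_force: 0.0
```

Run:
```python
from h import *
s=sense();print(s["eef_pos"],s["ee_rot"],s["time_s"])
c=imaging.calibration("wrist");a=imaging.capture("wrist");np.save("w2.npy",c,allow_pickle=True)
cv2.imwrite("pics/w2.png",a);cv2.imwrite("pics/w2v.png",cv2.resize(a,(800,600)))
c1=np.load("w1.npy",allow_pickle=True).item()
for n,p,z in(("red2 end",(352,311),7.5),("red2 cap",(467,306),7.5),("long cap",(476,306),9.5),("long end",(615,318),9.5),("dish",(638,116),8)):print(n,onplane(c1,p[0]*.64,p[1]*.64,z).round(1))
```

```text
[ 503.5087542  -102.51636243  253.38108076] [-1.50358185e-04  6.81728931e-01  7.31604827e-01  1.35646954e-04] 3.4
red2 end [447.6  83.9]
red2 cap [541.9  94.9]
long cap [549.  96.]
long end [666.5  93.6]
dish [652.2 251.4]
```

View pics/w2v.png

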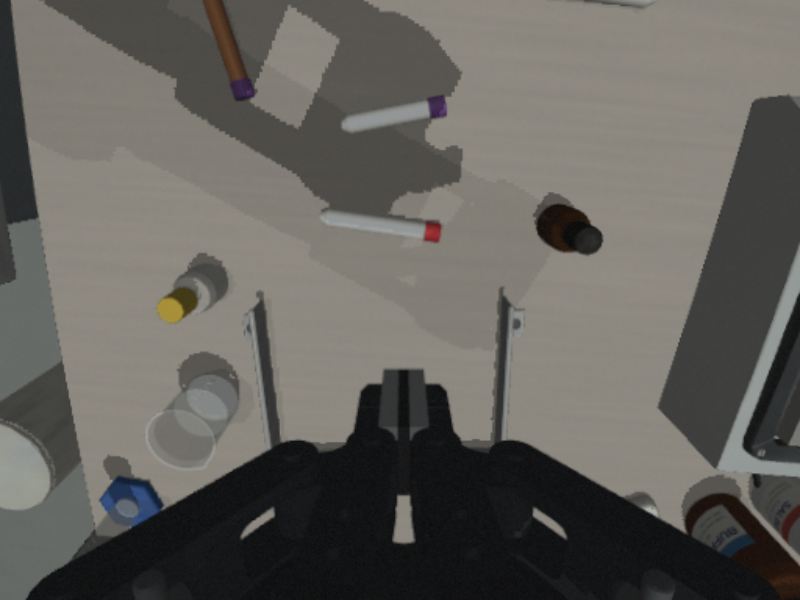

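The wrist view shows the violet-capped tube at (343,125)-(447,104), the near red-capped tube at (322,216)-(441,232), and the frame's front wall ends at about (258,297) and (502,292).

Run:
```python
from h import *
c=np.load("w2.npy",allow_pickle=True).item();ct=imaging.calibration("top")
for n,p,z in(("red1 end",(322,216),7.5),("red1 cap",(441,232),7.5),("vio end",(343,125),7.5),("vio cap",(447,104),7.5),("mouthR top",(260,295),32),("mouthL top",(502,290),32),("flR",(250,316),2),("flL",(519,315),2),("dark base",(556,222),0),("pale base",(204,280),0)):print(n,onplane(c,p[0]*.64,p[1]*.64,z).round(1))
def tri(cA,a,cB,b):
    p,d=ray(cA,*a);q,e=ray(cB,*b);t=np.linalg.lstsq(np.c_[d,-e],q-p,rcond=None)[0]
    return ((p+d*t[0]+q+e*t[1])/2).round(1), np.linalg.norm(p+d*t[0]-q-e*t[1]).round(1)
top=cv2.imread("pics/top0.png")
print("vio cap",tri(c,(438*.64,106*.64),ct,(242,188.2)),"red1 cap",tri(c,(433*.64,231*.64),ct,(270.7,187.2)))
print("wall ends L",tri(c,(502*.64,290*.64),ct,(190+408/4.25,120+203/4.25)),"R",tri(c,(260*.64,295*.64),ct,(190+431/4.25,120+469/4.25)))
```

```text
red1 end [438.5 -78. ]
red1 cap [531.9 -84. ]
vio end [452.5 -10. ]
vio cap [527.5   9.9]
mouthR top [ 396.  -137.8]
mouthL top [ 580.3 -120.7]
flR [ 378.  -167.3]
flL [ 605.  -150.3]
dark base [623.7 -70.4]
pale base [ 339.6 -138.8]
vio cap (array([522.2,   9.4, -15.1]), np.float64(1.1)) red1 cap (array([525.9, -85.9,  -9.7]), np.float64(2.4))
wall ends L (array([ 593.7, -137.3,  -25.3]), np.float64(0.9)) R (array([ 384. , -151.7,   -8.5]), np.float64(0.4))
```

>>> apply_moves(commands=[[1,32,-8,45,0],[1,32,-8,45,0],[1,0,0,40,0],[1,0,0,40,0],[1,0,0,30,0],[1,0,0,16,0],[1,0,0,10,0],[1,0,0,0,0],[1,0,0,0,0]])

```text
time_s: 4.58
eef_pos: [483.8, -41.2, 28.1]
ee_rot: [0.001, 0.682, 0.731, 0.0]
force: [0.0, 0.4, 0.4]
grip_width: 0.002
grip_force: 0.0
```

Run:
```python
from h import *
s=sense();print(s["eef_pos"],s["force"],s["time_s"])
a=imaging.capture("scene");b=imaging.capture("wrist")
cv2.imwrite("pics/m1.png",np.hstack([cv2.resize(a[100:280,140:340],(400,360)),cv2.resize(b,(400,300))[:,:] if 0 else cv2.copyMakeBorder(cv2.resize(b,(400,300)),0,60,0,0,cv2.BORDER_CONSTANT)]))
```

```text
[483.76946327 -41.15831515  28.10600262] [0.01911196 0.35797702 0.38166966] 4.575
```

View pics/m1.png

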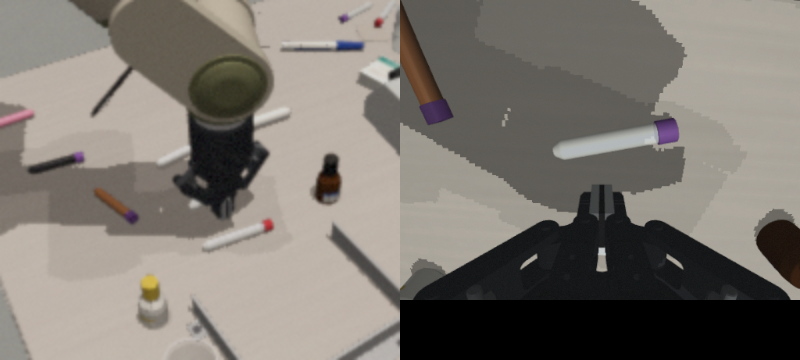

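Left panel: the fingertips at (228,213) are just behind the near red tube's middle at (240,236). Right panel: the violet tube is clear behind them. I'll start the push.

>>> apply_moves(commands=[[1,-5,0,0,0],[1,-5,0,0,0],[1,-6,0,0,0],[1,-8,0,0,0],[1,-8,0,0,0],[1,-8,0,0,0],[1,-8,0,0,0],[1,-8,0,0,0],[1,-8,0,0,0],[1,-8,0,0,0],[1,-8,0,0,0],[1,-6,0,0,0],[1,-4,0,0,0],[1,0,0,0,0]])

```text
time_s: 6.42
eef_pos: [489.5, -131.0, 27.3]
ee_rot: [0.0, 0.682, 0.731, 0.0]
force: [-0.3, -0.3, 0.6]
grip_width: -0.0
grip_force: 0.0
```

```bash
cat >> h.py <<'E'
def whites(img,cal,lo=(395,-300),hi=(600,130)):
    """long white blobs in the scene view, on plane z=7.5: centre, length, width, angle"""
    h=cv2.cvtColor(img,cv2.COLOR_BGR2HSV)
    m=cv2.inRange(h,(0,0,150),(180,28,255));m=cv2.morphologyEx(m,cv2.MORPH_OPEN,np.ones((2,2),np.uint8))
    for k in cv2.findContours(m,cv2.RETR_EXTERNAL,cv2.CHAIN_APPROX_NONE)[0]:
        P=np.array([onplane(cal,*q[0],7.5) for q in k],np.float32)
        (x,y),(w,l),a=cv2.minAreaRect(P)
        if lo[0]<x<hi[0] and lo[1]<y<hi[1] and max(w,l)>30: print("blob",[round(float(i)) for i in(x,y,w,l,a)],np.array(cv2.boxPoints(((x,y),(w,l),a))).round().tolist())
E
python3 - <<'E'
from h import *
s=sense();print(s["eef_pos"],s["force"],s["time_s"])
a=imaging.capture("scene");cv2.imwrite("pics/s2.png",a);cal=imaging.calibration("scene")
print("start");whites(cv2.imread("pics/scene0.png"),cal);print("now");whites(a,cal)
cv2.imwrite("pics/m2.png",cv2.resize(a[130:310,160:360],(800,600)[:1]*1+(720,) if 0 else (660,594)))
E
```

```text
[ 489.52530522 -131.03664961   27.30173792] [-0.27681126 -0.2953405   0.59911106] 6.425
start
blob [495, -208, 189, 166, 5] [[393.0, -133.0], [408.0, -298.0], [596.0, -282.0], [581.0, -117.0]]
blob [489, -128, 33, 11, 1] [[472.0, -123.0], [472.0, -134.0], [505.0, -133.0], [505.0, -122.0]]
blob [477, -81, 17, 84, 86] [[435.0, -87.0], [519.0, -92.0], [520.0, -76.0], [436.0, -70.0]]
blob [483, 0, 70, 22, 13] [[447.0, 3.0], [451.0, -19.0], [520.0, -3.0], [515.0, 18.0]]
blob [489, 89, 81, 18, 7] [[447.0, 93.0], [449.0, 75.0], [530.0, 84.0], [528.0, 102.0]]
now
blob [508, -190, 41, 17, 12] [[486.0, -186.0], [489.0, -203.0], [529.0, -195.0], [526.0, -178.0]]
blob [486, -157, 83, 27, 8] [[442.0, -150.0], [446.0, -176.0], [529.0, -164.0], [525.0, -138.0]]
blob [435, 61, 42, 24, 67] [[416.0, 46.0], [438.0, 37.0], [455.0, 75.0], [433.0, 85.0]]
blob [486, 31, 96, 82, 15] [[430.0, 58.0], [450.0, -21.0], [543.0, 3.0], [522.0, 82.0]]
blob [584, -163, 544, 857, 90] [[154.0, -432.0], [1011.0, -438.0], [1014.0, 106.0], [157.0, 111.0]]
```

View pics/m2.png

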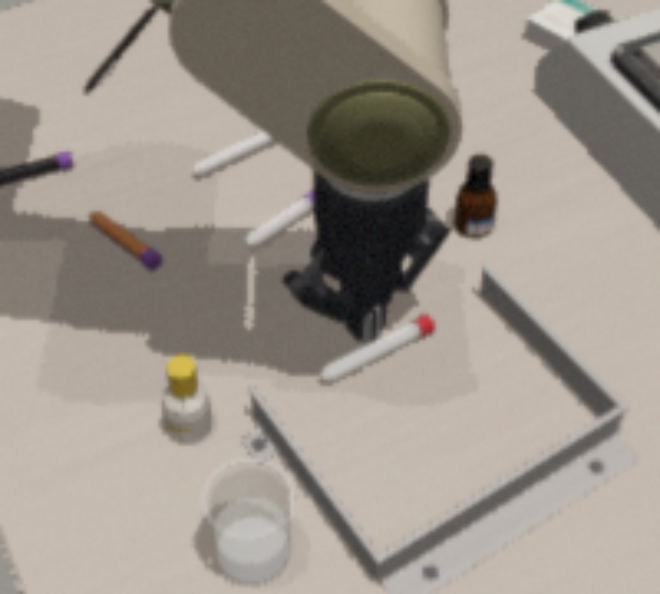

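The red tube is being pushed squarely, between (325,375) and (435,325), with the contact near its middle. I'll go on into the frame, then back off.

>>> apply_moves(commands=[[1,-5,0,0,0],[1,-7,0,0,0],[1,-8,0,0,0],[1,-8,0,0,0],[1,-8,0,0,0],[1,-8,0,0,0],[1,-8,0,0,0],[1,-8,0,0,0],[1,-8,0,0,0],[1,-8,0,0,0],[1,-8,0,0,0],[1,-8,0,0,0],[1,-7,0,0,0],[1,-5,0,0,0],[1,-3,0,0,0],[1,-1,0,0,0],[1,0,0,0,0],[1,6,0,0,0],[1,12,0,-20,0],[1,0,0,-40,0]])

```text
time_s: 8.98
eef_pos: [494.9, -219.0, 86.8]
ee_rot: [-0.002, 0.682, 0.732, -0.0]
force: [0.3, -0.4, 0.7]
grip_width: 0.001
grip_force: 0.0
```

Run:
```python
from h import *
s=sense();print(s["eef_pos"],s["force"],s["time_s"])
a=imaging.capture("scene");cv2.imwrite("pics/s3.png",a);cal=imaging.calibration("scene")
cv2.imwrite("pics/m3.png",cv2.resize(a[130:310,160:360],(660,594)))
```

```text
[ 494.92812304 -218.97961184   86.79854297] [ 0.25001922 -0.40320887  0.69177644] 8.975
```

View pics/m3.png

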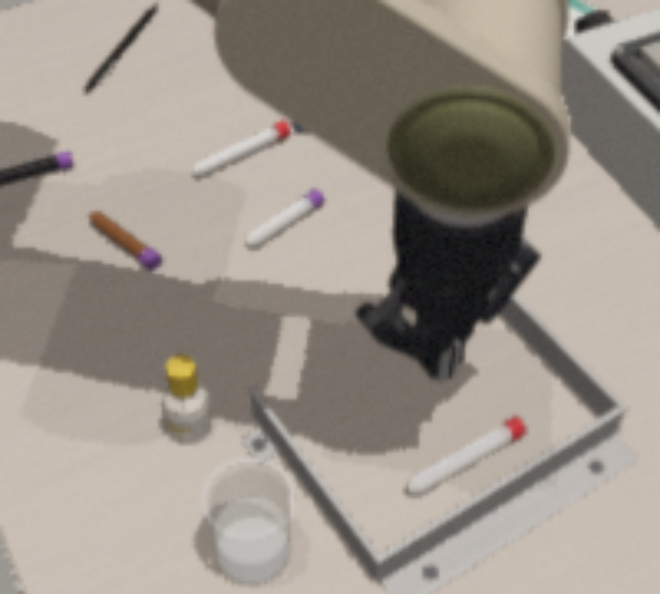

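The first tube now lies well inside the frame, at (410,490)-(525,430). Next is the violet one.

>>> apply_moves(commands=[[1,36,1,0,0],[1,45,2,0,0],[1,45,2,0,0],[1,45,2,0,0],[1,45,1,0,0],[1,45,1,0,0],[1,0,0,0,0],[1,0,0,20,0],[1,0,0,20,0],[1,0,0,12,0],[1,0,0,7,0],[1,0,0,0,0]])

```text
time_s: 10.52
eef_pos: [486.6, 40.2, 28.2]
ee_rot: [-0.0, 0.682, 0.731, -0.0]
force: [0.3, 0.5, -0.9]
grip_width: -0.003
grip_force: 0.0
```

>>> apply_moves(commands=[[1,-4,0,0,0],[1,-5,0,0,0],[1,-5,0,0,0],[1,-5,0,0,0],[1,-5,0,0,0],[1,-6,0,0,0],[1,-7,0,0,0],[1,-8,0,0,0],[1,-8,0,0,0],[1,-8,0,0,0],[1,-8,0,0,0],[1,-8,0,0,0],[1,-8,0,0,0],[1,-6,0,0,0],[1,-4,0,0,0],[1,0,0,0,0]])

```text
time_s: 12.52
eef_pos: [493.2, -54.6, 28.3]
ee_rot: [0.0, 0.682, 0.731, 0.0]
force: [-0.3, 0.2, 0.8]
grip_width: 0.003
grip_force: 0.0
```

Run:
```python
from h import *
s=sense();print(s["eef_pos"],s["force"],s["time_s"])
a=imaging.capture("scene");cv2.imwrite("pics/s4.png",a)
cv2.imwrite("pics/m4.png",cv2.resize(a[130:310,160:360],(660,594)))
```

```text
[493.23425456 -54.60138061  28.2965335 ] [-0.27756072  0.21291618  0.84166907] 12.525
```

View pics/m4.png

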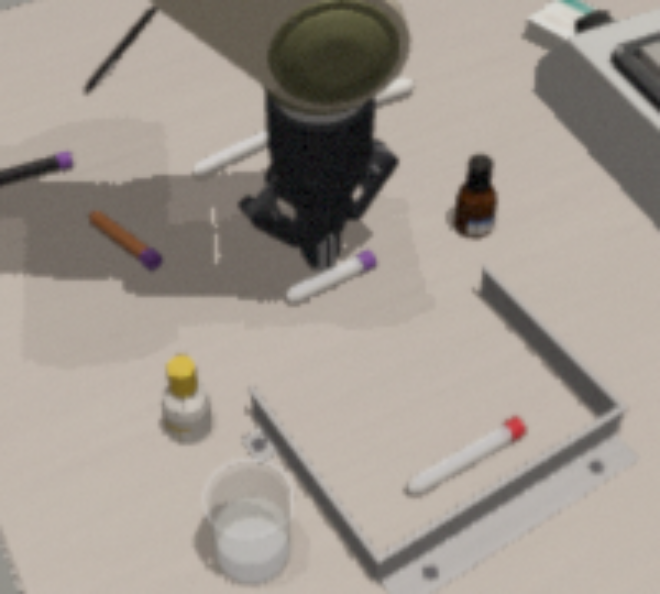

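The violet tube has swung parallel to the frame, at (290,295)-(375,260), and is centred on the fingers. I'll push on.

>>> apply_moves(commands=[[1,-5,0,0,0],[1,-7,0,0,0],[1,-8,0,0,0],[1,-8,0,0,0],[1,-8,0,0,0],[1,-8,0,0,0],[1,-8,0,0,0],[1,-8,0,0,0],[1,-8,0,0,0],[1,-8,0,0,0],[1,-8,0,0,0],[1,-8,0,0,0],[1,-8,0,0,0],[1,-8,0,0,0],[1,-8,0,0,0],[1,-8,0,0,0],[1,-8,0,0,0],[1,-8,0,0,0],[1,-5,0,0,0],[1,-3,0,0,0]])

```text
time_s: 15.08
eef_pos: [503.5, -202.3, 28.3]
ee_rot: [-0.0, 0.682, 0.731, -0.0]
force: [0.1, 1.1, -0.2]
grip_width: -0.003
grip_force: 0.1
```

>>> apply_moves(commands=[[1,0,0,0,0],[1,6,0,0,0],[1,12,0,-20,0],[1,0,0,-40,0],[1,0,0,0,0]])

```text
time_s: 15.7
eef_pos: [503.4, -184.1, 90.8]
ee_rot: [0.003, 0.682, 0.731, 0.0]
force: [0.1, -0.4, -0.6]
grip_width: -0.002
grip_force: 0.0
```

```bash
cat >> h.py <<'E'
def cols(img,cal,z=7.5):
    h=cv2.cvtColor(img,cv2.COLOR_BGR2HSV)
    for nm,lo,hi in(("red",(165,90,50),(180,255,255)),("vio",(125,60,40),(160,255,255)),("blue",(100,120,40),(122,255,255))):
        n,_,st,ce=cv2.connectedComponentsWithStats(cv2.inRange(h,lo,hi))
        print(nm,[onplane(cal,*ce[i],z).round().tolist() for i in range(1,n) if st[i,4]>3 and 390<onplane(cal,*ce[i],z)[0]<620 and -310<onplane(cal,*ce[i],z)[1]<130])
E
python3 - <<'E'
from h import *
s=sense();print(s["eef_pos"],s["time_s"])
a=imaging.capture("scene");cv2.imwrite("pics/s5.png",a);cal=imaging.calibration("scene")
cols(cv2.imread("pics/scene0.png"),cal);cols(a,cal);whites(a,cal)
E
```

```text
[ 503.41858774 -184.14167451   90.79107525] 15.7
red [[537.0, 96.0], [526.0, -85.0]]
vio [[523.0, 7.0]]
blue [[558.0, 98.0]]
red [[536.0, 94.0], [541.0, -254.0]]
vio [[538.0, -218.0]]
blue [[557.0, 98.0]]
blob [553, -202, 37, 42, 44] [[525.0, -200.0], [554.0, -230.0], [581.0, -204.0], [552.0, -174.0]]
blob [511, 26, 153, 139, 62] [[413.0, -8.0], [536.0, -74.0], [608.0, 61.0], [486.0, 126.0]]
```

>>> apply_moves(commands=[[1,45,2,0,0],[1,45,2,0,0],[1,45,2,0,0],[1,45,1,0,0],[1,45,1,0,0],[1,45,1,0,0],[1,45,1,0,0],[1,0,0,0,0],[1,0,0,20,0],[1,0,0,22,0],[1,0,0,13,0],[1,0,0,7,0],[1,0,0,0,0]])

```text
time_s: 17.38
eef_pos: [490.3, 130.7, 26.1]
ee_rot: [-0.0, 0.682, 0.731, -0.0]
force: [0.1, -0.3, 0.2]
grip_width: -0.001
grip_force: 0.0
```

>>> apply_moves(commands=[[1,-4,-0.3,0,0],[1,-5,-0.4,0,0],[1,-5,-0.4,0,0],[1,-5,-0.4,0,0],[1,-5,-0.4,0,0],[1,-6,-0.4,0,0],[1,-6,-0.4,0,0],[1,-7,-0.4,0,0],[1,-7,0,0,0],[1,-7,0,0,0],[1,-7,0,0,0],[1,-5,0,0,0],[1,-3,0,0,0],[1,0,0,0,0]])

```text
time_s: 19.12
eef_pos: [492.3, 58.7, 26.3]
ee_rot: [-0.0, 0.682, 0.731, -0.0]
force: [-0.3, 0.4, -0.3]
grip_width: -0.007
grip_force: 0.0
```

Run:
```python
from h import *
s=sense();print(s["eef_pos"],s["force"],s["time_s"])
a=imaging.capture("scene");cv2.imwrite("pics/s6.png",a);cal=imaging.calibration("scene")
cols(a,cal);whites(a,cal)
```

```text
[492.28128187  58.68086348  26.29531189] [-0.30260772  0.35847251 -0.28708003] 19.125
red [[538.0, 45.0], [541.0, -253.0]]
vio [[538.0, -218.0]]
blue [[558.0, 97.0]]
blob [537, -175, 31, 10, 45] [[523.0, -182.0], [530.0, -189.0], [551.0, -168.0], [544.0, -160.0]]
blob [399, -28, 50, 45, 30] [[366.0, -22.0], [389.0, -60.0], [432.0, -35.0], [409.0, 4.0]]
blob [591, -112, 22, 47, 85] [[566.0, -121.0], [614.0, -125.0], [615.0, -103.0], [568.0, -99.0]]
blob [479, -54, 34, 51, 80] [[451.0, -67.0], [502.0, -76.0], [507.0, -42.0], [457.0, -33.0]]
blob [599, -214, 441, 800, 90] [[199.0, -434.0], [999.0, -434.0], [999.0, 7.0], [199.0, 7.0]]
blob [492, 38, 83, 14, 5] [[450.0, 41.0], [451.0, 27.0], [534.0, 34.0], [532.0, 48.0]]
blob [590, 21, 28, 50, 62] [[561.0, 21.0], [605.0, -3.0], [618.0, 22.0], [574.0, 46.0]]
```

The third tube is aligned at a 5° tilt and centred on the fingers, and the long tube hasn't moved. I'll continue into the frame.

>>> apply_moves(commands=[[1,-5,0,0,0],[1,-7,0,0,0],[1,-8,0,0,0],[1,-8,0,0,0],[1,-8,0,0,0],[1,-8,0,0,0],[1,-8,0,0,0],[1,-8,0,0,0],[1,-8,0,0,0],[1,-8,0,0,0],[1,-8,0,0,0],[1,-8,0,0,0],[1,-8,0,0,0],[1,-8,0,0,0],[1,-8,0,0,0],[1,-5,0,0,0],[1,-3,0,0,0]])

```text
time_s: 21.3
eef_pos: [500.9, -65.2, 26.3]
ee_rot: [-0.0, 0.682, 0.731, 0.0]
force: [-0.9, -0.3, 0.5]
grip_width: 0.004
grip_force: 0.1
```

Run:
```python
from h import *
s=sense();print(s["eef_pos"],s["force"],s["time_s"])
a=imaging.capture("scene");cv2.imwrite("pics/s7.png",a);cal=imaging.calibration("scene")
cols(a,cal);whites(a,cal,(460,-240),(530,0))
```

```text
[500.87013551 -65.16681967  26.25914039] [-0.93133389 -0.25165823  0.54375557] 21.3
red [[547.0, -80.0], [541.0, -254.0]]
vio [[538.0, -218.0]]
blue []
blob [500, -85, 81, 15, 5] [[459.0, -81.0], [460.0, -96.0], [541.0, -90.0], [539.0, -74.0]]
```

>>> apply_moves(commands=[[1,-5,0,0,0],[1,-7,0,0,0],[1,-8,0,0,0],[1,-8,0,0,0],[1,-8,0,0,0],[1,-8,0,0,0],[1,-8,0,0,0],[1,-8,0,0,0],[1,-8,0,0,0],[1,-8,0,0,0],[1,-8,0,0,0],[1,-8,0,0,0],[1,-5,0,0,0],[1,-3,0,0,0],[1,0,0,0,0],[1,6,0,0,0],[1,12,0,-20,0],[1,0,0,-50,0],[1,0,0,-60,0],[1,0,0,0,0]])

```text
time_s: 23.85
eef_pos: [508.2, -146.9, 160.4]
ee_rot: [0.004, 0.682, 0.731, 0.001]
force: [-0.9, 0.1, -1.9]
grip_width: 0.002
grip_force: 0.0
```

>>> apply_moves(commands=[[1,30,-30,0,0],[1,45,-30,0,0],[1,45,-30,0,0],[1,45,0,0,0],[1,30,0,0,0],[1,0,0,0,0],[1,0,0,0,0]])

```text
time_s: 24.72
eef_pos: [403.0, 41.4, 155.8]
ee_rot: [-0.0, 0.682, 0.731, -0.0]
force: [0.5, -0.3, 1.2]
grip_width: -0.001
grip_force: 0.0
```

Run:
```python
from h import *
s=sense();print(s["eef_pos"],s["force"],s["time_s"])
a=imaging.capture("scene");t=imaging.capture("top");cal=imaging.calibration("scene")
cols(a,cal);whites(a,cal,(440,-290),(550,-100))
cv2.imwrite("pics/m8.png",np.hstack([cv2.resize(a[130:310,160:360],(400,360)),cv2.resize(t[110:290,160:360],(400,360))]))
```

```text
[403.02906794  41.44327088 155.77967077] [ 0.46673241 -0.34115168  1.17808603] 24.725
red [[555.0, -180.0], [540.0, -253.0]]
vio [[538.0, -218.0]]
blue [[557.0, 98.0]]
blob [447, -126, 38, 29, 86] [[432.0, -144.0], [461.0, -146.0], [463.0, -108.0], [434.0, -106.0]]
blob [460, -239, 388, 523, 90] [[198.0, -432.0], [721.0, -434.0], [723.0, -46.0], [200.0, -44.0]]
```

View pics/m8.png

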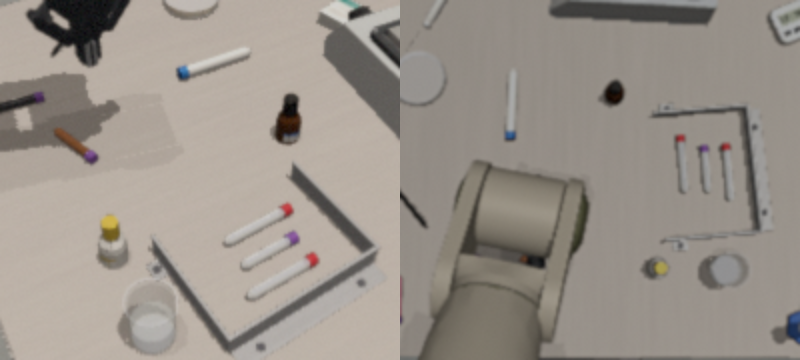

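All three tubes lie inside the frame, clear of the mouth: caps at (288,210), (292,240) and (313,260) in the left panel. The bystanders stand as before and the arm is clear, so I'm handing in.

```bash
python3 -c "
from rig import ctrl
print(ctrl.finish_job())"
```

```text
the job is handed in; nothing more can be done
None
```

I swept all three short tubes fully into the frame, with no ends past its open front, and handed the job in at about 25 s; the last pictures showed the five bystanders undisturbed, but `finish_job()` returned no verdict.

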